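Hang the miniature on its side-entry gallery hook

TASK

Take the tall narrow miniature out of the peg rack and hang it on the free hook of the display board, picture facing out. The hook's mouth opens only at its front, below a keeper, so bring the steel bar on the frame's back in sideways against the hook, feel lightly down the keeper until the bar slips into the mouth, then lower it gently into the throat until the hook carries it straight, and let go. Never press or drop it hard on the hook or the board, and leave the other pictures, the brush washer and the brush jar where they are.

Things in the scene. Friction and masses are not known exactly. Their poses are not given: they have to be found in the camera images.
- frame: The miniature to hang: tall narrow dark wooden frame, upright in one of the rack's 3 slots (which one varies). 56 mm wide (y), 110 high (z), 24 deep (x), 0.11-0.23 kg. Origin: centre of its underside. Picture looks to its -x; back at x = +12. The back is hollow: a pocket 38 mm wide, 16 deep, open to +x, inside 9 mm rails. Grip it by its two side edges near the top, closing along y.
- bar (a point): Middle of the lower edge of the rigid steel hanger bar that crosses the pocket in the frame's back (axes as the frame's): 52 mm above the frame's underside, 7.5 mm behind its middle plane. The bar is 3 mm thick (x; its rear face lies 3 mm in from the frame's back), 6 mm high (up from this point) and 38 mm long.
- board: Fixed plywood display board on a wooden foot: 260 mm wide (y), 248 high, 16 thick. Origin: middle of the front face, at table level. The face is the plane x = 0, looking to its -x; a frame hung well has the board's yaw. Flush vertical tracks at y = +48 (free hook) and y = -68 mm; on that one a 60 x 80 x 20 mm picture already hangs, part of the board, underside 135 mm up.
- track (a point): Point on the board's face (axes as the board's) on the free hook's track, 172 mm above the table. The hook is clamped firmly on this vertical line, but its height is not reported: the floor of its throat lies anywhere from 12 mm below to 12 mm above this point. Steel hook, 14 mm wide, rigid, no spring. 25 N between frame and board or hook is too much.
- track_top (a point): Upper end of the same track, 232 mm above the table. The hook's shape, as heights over its throat floor: lip up to 7 mm, standing 8 to 11 mm out from the board's face; open mouth in front from 7 to 16.5; keeper, a solid block as far out as the lip (11), from 16.5 to 44. Throat behind the lip: 2 to 8 mm out. With the bar on the keeper's front the frame's back is 8 mm off the board; with it in the mouth, flush.
- rack: Fixed wooden peg rack, base 200 x 110 mm, 10 thick, with slots at x = -58, 0 and +58 mm, each between four dowels (6 mm thick, tops 52 mm above the table, 27 mm clear gap along x, at y = +-18 mm). Origin: centre of the underside. Things in it stand on the base, 10 mm above the table, with the rack's yaw.
- wide_frame: Bystander in the rack: wide dark frame, 104 mm wide (y), 80 mm high, 24 mm deep. Origin: centre of its underside.
- canvas: Bystander in the rack: unframed square canvas, 70 x 70 mm, 18 mm deep. Origin: centre of its underside.
- brush_washer: Bystander: lidded steel brush-washer tin, 78 mm in diameter, 103 mm high, standing on the table. Origin: centre of its underside.
- brush_jar: Bystander: white ceramic jar of brushes, 72 mm in diameter, 95 mm high, about 210 mm with the brushes. Origin: centre of its underside.
Things that resemble listed ones, but are neither listed nor needed, are in the scene too. What is shaped like the frame but blue is not meant.

How it is judged:
On the way:
1. the miniature is lifted clear of the rack's dowels (z of frame in the frame of rack above 0.055 m), for 0.1 s.
At the end, for the whole second after the job is handed in: The miniature hangs still on the free hook alone: bar in the throat (under 7.2 mm out from the board's face, within 10 mm of the track sideways and within 14.5 mm of the reported track height), upright and square to the board to 0.1 rad (x of bar in the frame of track between -0.0072 and 0 m and y of bar in the frame of track between -0.01 and 0.01 m and z of bar in the frame of track between -0.0145 and 0.0145 m and angle between frame's own z axis and vertical below 0.1 rad and angle between the x axis of frame and the x axis of board, either way round below 0.1 rad and contact force between frame and board above 0.5 N and linear speed of frame below 0.02 m/s and angular speed of frame below 0.2 rad/s); the robot touches nothing.
It fails at once if the miniature is pressed on the hook or the board with more than 25 N (contact force between frame and board above 25 N).
It fails at once if the miniature falls or is flung at the hook (faster than 0.4 m/s within 60 mm of it) (distance between bar and track below 0.06 m and linear speed of frame above 0.4 m/s).
It fails at once if another picture, the brush washer or the brush jar is displaced by more than 20 mm (distance of any of wide_frame, canvas, brush_washer, brush_jar from where it was at the start of the episode above 0.02 m).
It also fails if it takes over 72 s, if anything falls off the work surface, if the arm or the gripper's body presses on something with over 40 N, if the wrist force passes 120 N, or if a joint passes its speed limit or range.

ROBOT

A 6-joint arm with a two-finger parallel gripper is mounted at the origin on the work surface. World frame = base frame: x ahead of the robot, y to its left, z up, the work surface at z = 0. Lengths are in m, angles in rad, forces in N, time in s.
With the tool pointing down it reaches from about 0.275 to 0.825 m from the base axis. Payload 4.9 kg.
Tool frame: the origin (TCP) lies midway between the tips of the shut fingers; the grasp point (between the pads) lies 19 mm behind it (grip_point_offset is the distance from the TCP to the grasp point, in m); z points along the fingers, y is the line along which they close (so a half turn about z gives the same grasp; the last joint's range is limited). The gripper opens to 85 mm and grips with 20 to 120 N. Pads are 22 mm wide; open, the fingers measure 114 mm over their backs; the gripper's body (76 mm by 85 mm) begins 54 mm behind the grasp point. The pads swing forward as they close: fully open they stand 13 mm farther back than shut.
Start: joints at [1.079, 0.326, -0.193, 1.052, 0, 1.437], TCP at [0.193, 0.515, 0.231] pointing down, gripper open.
Joint ranges: [-2.65, 2.65], [-0.97, 1.79], [-1.3, 1.35], [-1.93, 2.1], [-1.47, 1.37], [-3.14, 3.14]. Speed limits (rad/s): [2.57, 2.57, 3.14, 3.14, 3.14, 3.14].

INTERFACE

Orientations are given as a rotation vector (axis times angle).
In Python, from cell import * gives the robot as it stands. Calls block until the motion is done:
- movep(position, orientation): joint-space move of the TCP to a pose.
- move_l(position, velocity=0.15, rot=None, until_force=None): straight line of the TCP; rot=None keeps the orientation; velocity is the mean speed in m/s. With until_force (N) it stops when the force on the tool has changed by that much, and returns True; else False.
- set_joints(angles): joint-space move.
- let_go() and grab(newtons=None): open the fingers fully, or close them until they stop; newtons is the grip in N (None keeps the last).
- sleep(seconds).
- ik(position, orientation): joint angles nearest the present ones, or None.
- get_state(): the state.
- grab_frame(name): name is "side" or "top"; returns a dict with "img" (400x640x3 uint8, red, green, blue), "fx", "fy", "cx", "cy" (pixels), "k1" (the pictures are not rectified: a ray, as slopes to the right and down, at radius r is drawn at 1 + k1 r^2 times it, then the intrinsics apply), "cam_to_world" (4x4, takes a point from camera to world coordinates). Camera axes: x right, y down, z forward; pixel columns grow to the right and rows downward; lengths in m; the calibration is good to about 2 mm. A picture is of the moment at which its call begins. There is no depth.
A pose or a line that the arm cannot do raises MotionError and nothing moves.
- sign_off(): hands the job in; it is judged then, once.
Trained networks look in the newest picture that a camera, given by its name, has taken for a name from the list of things; names that differ only in an ending like _2 or _b are one class to them, and where a whole thing is asked for, a point or a joint stands for the part that bears it (a point fixed in the world has none). Each returns a list of dicts, best first, with "score" (0 to 1); they miss things now and then, are a little off and sometimes report something else, mostly with a low value. They report only what shows in the picture. A call takes as long as a camera call. They do not tell look-alikes from the thing itself.
- spot_in(camera, name): "centre" ([column, row] in pixels, amid what is visible of it).
- silhouettes(camera, name): "mask" (400x640 bool, what is visible of it) and "centre" ([column, row] in pixels, amid what is visible of it).
- tip_of(camera, name): "centre" ([column, row] in pixels: a listed point, or the origin of a listed thing).
The state is a dict: "clock": time; "q": joint angles; "joint_velocities": joint speeds; "tau": joint torques, N m; "position": TCP position; "eef_rot": TCP orientation; "contact_force": force on the tool from outside, world axes, zero at the start; "wrist_torque": the same for the moment, N m; "finger_gap": opening from 0.0 (shut) to 1.0 (fully open); "grasp_force": force on a finger pad.
Only numpy, scipy, OpenCV 4.12 (cv2) and the standard library are available. Lean on these libraries where they do the work, as an engineer would, in place of code of your own. Each camera call takes 0.05 s, during which the arm holds its last target. There are 200 camera calls.

## Working session

There is one attempt and no reset: what is moved stays moved. The work goes in short steps, each a Python script; the robot and the scene stay as the last script left them, time stands still between calls to the robot, and variables do not carry over. Pictures are saved under pics/ and viewed, at most 10 in all, crops included, and the job is handed in when it is done.

```bash
ls; mkdir -p pics
python3 - <<'E'
from cell import *
import cv2,numpy as np
s=get_state();print(s)
for c in("side","top"):
    f=grab_frame(c);cv2.imwrite(f"pics/{c}0.png",f["img"][:,:,::-1]);print(c,f["fx"],f["fy"],f["cx"],f["cy"],f["k1"],np.round(f["cam_to_world"],4).tolist())
    for n in("frame","bar","board","track","track_top","rack","wide_frame","canvas","brush_washer","brush_jar"):
        print(c,n,[(np.round(d["centre"],1).tolist(),round(d["score"],2)) for d in tip_of(c,n)][:4],[(np.round(d["centre"],1).tolist(),round(d["score"],2)) for d in spot_in(c,n)][:4])
E
```

```text
pics
{'clock': 0.0, 'q': array([ 1.07877685e+00,  3.26910202e-01, -1.93589152e-01,  1.05197759e+00,
       -3.34675053e-07,  1.43660997e+00]), 'joint_velocities': array([ 0.00060108, -0.00051593, -0.00045064,  0.00045298, -0.00129528,
        0.00095804]), 'tau': array([ 1.60999198e-04, -4.43403304e+01,  2.62437791e+01,  1.54800602e-02,
       -1.83703733e-04, -1.76810153e-05]), 'position': array([0.1923443 , 0.51465909, 0.23051816]), 'eef_rot': array([-5.58996679e-01, -3.09093361e+00,  2.51131360e-03]), 'contact_force': array([ 0.36498257,  0.30800382, -0.73790856]), 'wrist_torque': array([-0.00253021,  0.01000153, -0.01018459]), 'grasp_force': 0.0, 'finger_gap': 0.9964799599844746}
side 417.5684904752056 417.5684904752056 318.6880855400418 195.05220625644415 -0.019299279046023885 [[-0.9919, -0.0416, 0.12, 0.4512], [-0.125, 0.4897, -0.8629, 0.9408], [-0.0228, -0.8709, -0.4909, 0.6679], [0.0, 0.0, 0.0, 1.0]]
side frame [([337.2, 299.1], 0.95), ([340.0, 344.8], 0.94), ([264.1, 304.0], 0.57), ([355.4, 185.2], 0.57)] [([260.0, 272.4], 0.88), ([340.8, 327.0], 0.8), ([338.8, 275.2], 0.61)
[... 1190 characters left out ...]
4], 0.63), ([247.5, 156.8], 0.57)] [([248.6, 160.0], 0.96), ([211.2, 222.4], 0.64), ([254.4, 216.7], 0.57)]
top board [([442.8, 219.1], 0.95)] [([460.1, 226.8], 0.94)]
top track [([477.6, 197.3], 0.89)] [([461.6, 226.8], 0.92)]
top track_top [([480.9, 197.1], 0.83), ([442.7, 217.4], 0.56)] [([459.2, 228.5], 0.6)]
top rack [([282.2, 226.6], 0.65)] [([282.4, 228.8], 0.63)]
top wide_frame [([297.3, 234.9], 0.94)] [([296.3, 229.5], 0.97), ([257.2, 210.6], 0.71)]
top canvas [([279.2, 222.3], 0.67)] [([275.1, 222.0], 0.81)]
top brush_washer [([348.1, 155.4], 0.9)] [([350.8, 151.5], 0.7)]
top brush_jar [([210.1, 181.2], 0.79), ([295.8, 233.0], 0.26)] [([202.5, 178.9], 0.78), ([459.2, 226.4], 0.39)]
```

Run:
```python
import cv2
a=cv2.imread("pics/top0.png")[120:300,170:530];b=cv2.imread("pics/side0.png")[90:380,200:480]
cv2.imwrite("pics/t1.png",cv2.resize(a,None,fx=2.2,fy=2.2,interpolation=cv2.INTER_CUBIC));cv2.imwrite("pics/s1.png",cv2.resize(b,None,fx=2,fy=2,interpolation=cv2.INTER_CUBIC))
```

```text
(no output)
```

View pics/t1.png

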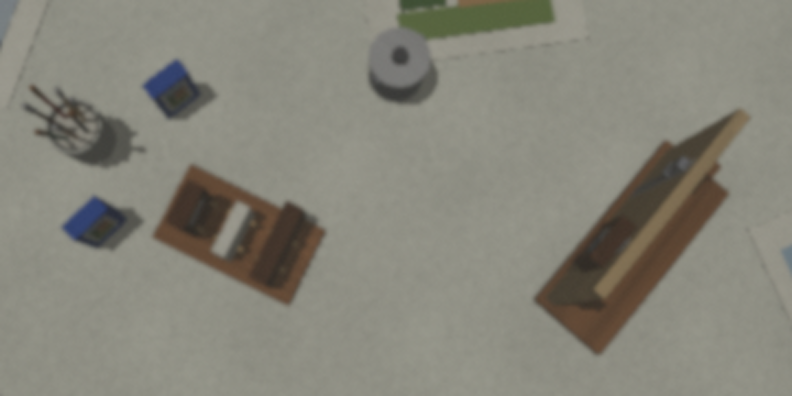

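View pics/s1.png

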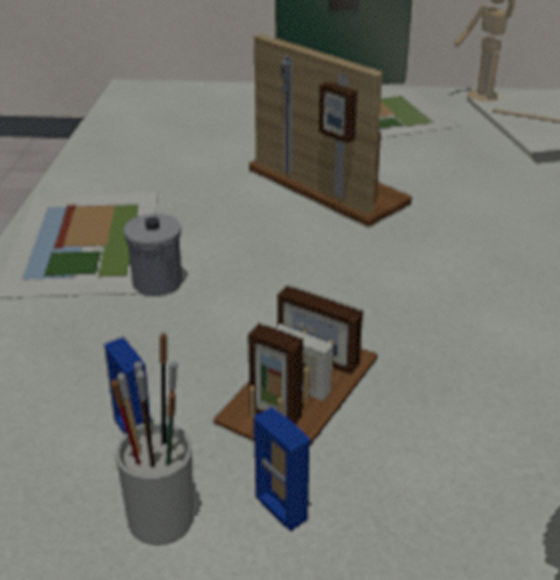

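Candidates for the miniature, as top / side pixels:
- Blue frame: (213,220) / (341,327)
- Blue frame: (248,160) / (260,272)
- Dark tall frame in the rack's left slot: (257,213) / (338,277)

By the description it is the dark one in the rack, and its picture faces the side camera, like the board's face. Next I fit the poses.

```bash
cat > h.py <<'E'
import numpy as np,cv2
from scipy.optimize import least_squares
from scipy.spatial.transform import Rotation as R
def proj(f,P):
    P=np.atleast_2d(P);T=np.linalg.inv(f["cam_to_world"]);p=P@T[:3,:3].T+T[:3,3]
    s=p[:,:2]/p[:,2:];s=s*(1+f["k1"]*(s**2).sum(1,keepdims=True))
    return s*[f["fx"],f["fy"]]+[f["cx"],f["cy"]]
def w(pose,L):  # pose x,y,yaw
    L=np.atleast_2d(L);c,s=np.cos(pose[2]),np.sin(pose[2])
    return np.c_[pose[0]+c*L[:,0]-s*L[:,1],pose[1]+s*L[:,0]+c*L[:,1],L[:,2]]
def fit(obs,x0):  # obs: (frame,local,pixel)
    g=lambda p:np.concatenate([(proj(f,w(p,l))[0]-px) for f,l,px in obs])
    r=least_squares(g,x0,loss="soft_l1",f_scale=1.5);return r.x,g(r.x).reshape(-1,2)
E
python3 - <<'E'
from cell import *
from h import *
import pickle
F={c:grab_frame(c) for c in("side","top")}
M={}
for c in F:
    for n in("rack","board","frame"):
        M[c,n]=[(d["score"],d["centre"],d["mask"]) for d in silhouettes(c,n)]
pickle.dump((F,M),open("d.pkl","wb"))
T,S=F["top"],F["side"]
B=[(T,[0,0,0],[442.8,219.1]),(T,[0,.048,.172],[477.6,197.3]),(T,[0,.048,.232],[480.9,197.1]),(S,[0,.048,.172],[340.8,136.2]),(S,[0,.048,.232],[346.3,113.6]),(S,[0,0,0],[352.4,186.3]),
 (S,[0,.13,.248],[327.5,108.5]),(S,[0,-.13,.248],[390.5,127]),(T,[0,.13,.248],[504,171]),(T,[0,-.13,.248],[440,252.7])]
b,r=fit(B,[.4,-.3,-2.2]);print("board",b,np.degrees(b[2]));print(r.round(1).tolist())
# rack: top corners of base from top crop (clicked), origin
def c(u,v):return [170+u/2.2,120+v/2.2]
def s(u,v):return [200+u/2,90+v/2]
K=[(T,[-.1,.055,.01],c(193,164)),(T,[-.1,-.055,.01],c(154,235)),(T,[.1,.055,.01],c(325,232)),(T,[.1,-.055,.01],c(290,303)),
 (S,[.1,-.055,.01],s(378,353)),(S,[-.1,.055,.01],s(216,419)),(T,[0,0,0],[282.2,226.6]),(S,[0,0,0],[349.5,284.2])]
k,r=fit(K,[.33,.1,-2]);print("rack",k,np.degrees(k[2]));print(r.round(1).tolist())
fr=w(k,[-.058,0,.01])[0];print("frame from rack",fr)
f,r=fit([(T,[0,0,.01],[262.2,216]),(S,[0,0,.01],[337.2,299.1]),(T,[.0075,0,.062],[259.5,217.6]),(S,[.0075,0,.062],[338.2,278.8])],[*fr[:2],k[2]]);print("frame net",f);print(r.round(1).tolist())
for c_ in F:
  v=F[c_]["img"][:,:,::-1].copy()
  for pose,L in((b,[[0,.13,.248],[0,-.13,.248],[0,.048,.172],[0,.048,.232],[0,0,0],[0,.13,.01],[0,-.13,.01]]),(k,[[i,j,.01] for i in(-.1,.1) for j in(-.055,.055)]),([*fr[:2],k[2]],[[i,j,.12] for i in(-.012,.012) for j in(-.028,.028)])):
    for p in proj(F[c_],w(pose,L)): M_=tuple(int(x*16) for x in p); cv2.circle(v,M_,16,(0,255,0),1,cv2.LINE_AA,4)
  q=v[130:280,190:520] if c_=="top" else v[95:345,250:480]
  cv2.imwrite(f"pics/ov_{c_}.png",cv2.resize(q,None,fx=2.4,fy=2.4,interpolation=cv2.INTER_CUBIC))
for m in M: print(m,[(round(x[0],2),np.round(x[1]),x[2].sum()) for x in M[m]])
E
```

```text
board [ 0.50212831 -0.28979555 -2.27058115] -130.0947169053871
[[0.8, 3.2], [-3.7, 2.6], [1.8, -1.4], [3.4, -0.1], [-2.0, 4.6], [1.7, 1.9], [-1.2, -0.7], [-1.3, 0.1], [0.9, -2.3], [-0.5, 0.4]]
rack [ 0.4881763   0.18518695 -2.02436824] -115.98775660436037
[[-0.6, -0.4], [-0.6, 1.3], [1.3, -0.9], [-0.1, 1.6], [0.3, -1.0], [-1.8, -1.8], [-2.8, 0.1], [0.1, -0.1]]
frame from rack [0.51359069 0.23732244 0.01      ]
frame net [ 0.51478278  0.24088158 -2.49423431]
[[-2.3, 1.0], [-0.9, -2.5], [-0.8, -0.8], [1.0, -1.3]]
('side', 'rack') [(0.55, array([354., 293.]), np.int64(863))]
('side', 'board') [(0.96, array([361., 152.]), np.int64(4989))]
('side', 'frame') [(0.94, array([339., 322.]), np.int64(1376)), (0.69, array([260., 276.]), np.int64(399))]
('top', 'rack') [(0.83, array([282., 229.]), np.int64(1590))]
('top', 'board') [(0.73, array([458., 228.]), np.int64(4351))]
('top', 'frame') [(0.92, array([251., 158.]), np.int64(382)), (0.86, array([257., 211.]), np.int64(267)), (0.57, array([213., 222.]), np.int64(447))]
```

```bash
cd pics; python3 -c "
import cv2,numpy as np
a=cv2.imread('ov_top.png');b=cv2.imread('ov_side.png');b2=b[:, :]
cv2.imwrite('ov.png',np.vstack([cv2.resize(a,(792,360))[:240], np.zeros((0,792,3),np.uint8)]) if 0 else a)
s=cv2.imread('side0.png')[100:160,320:400];cv2.imwrite('hook.png',np.hstack([cv2.resize(s,(720,540),interpolation=cv2.INTER_CUBIC)]))"
```

```text
(no output)
```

View pics/ov_top.png

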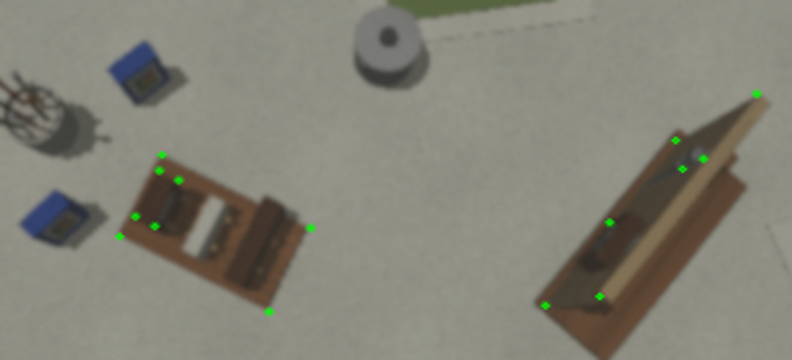

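View pics/ov_side.png

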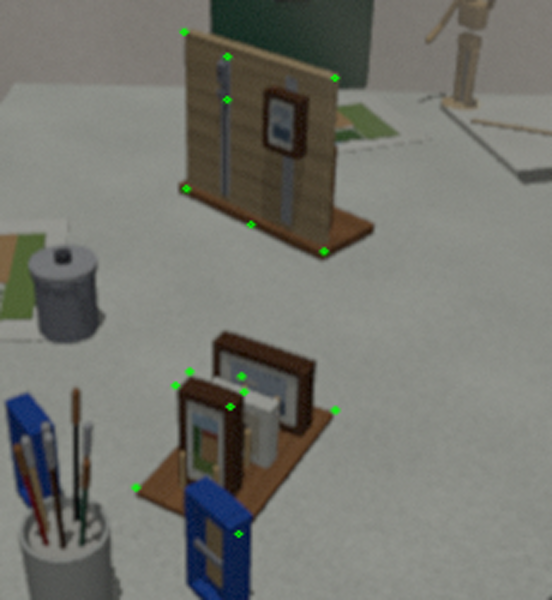

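View pics/hook.png

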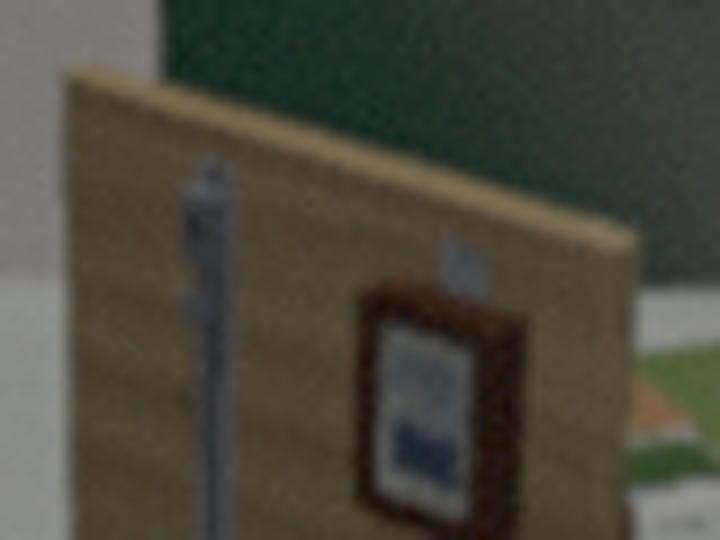

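```bash
cat >> h.py <<'E'
BOARD=np.array([0.50213,-0.28980,-2.27058]);RACK=np.array([0.48818,0.18519,-2.02437])
def rot(yaw,flip=1):
    y=flip*np.array([-np.sin(yaw),np.cos(yaw),0]);z=np.array([0,0,-1.]);return R.from_matrix(np.c_[np.cross(y,z),y,z]).as_rotvec()
E
python3 - <<'E'
from cell import *
from h import *
import pickle
F,M=pickle.load(open("d.pkl","rb"));S=F["side"];T=F["top"]
for t in(-.012,-.006,0,.006,.012):
    print(t,proj(S,w(BOARD,[[-.011,.048,.172+t+h] for h in(.007,.0165,.044)])).round(1).tolist())
def s(u,v):return [250+u/2.4,95+v/2.4]
def tt(u,v):return [190+u/2.4,130+v/2.4]
for n,p in(("jar",[210.1,181.2]),("washer",[348.1,155.4])):
    r=least_squares(lambda a:proj(T,[[a[0],a[1],0]])[0]-p,[.5,.1]);print(n,r.x)
# frame: front top corners in side view
f,r=fit([(S,[-.012,.028,.12],s(181,385)),(S,[-.012,-.028,.12],s(226,404)),(S,[.012,-.028,.12],s(244,394))],[.513,.237,-2.024]);print(f,r.round(1).tolist())
d={m[0]:x[2] for m in [("top","frame")] for x in M[m] if abs(x[1][0]-257)<5}
ys,xs=np.nonzero(d["top"]);print(xs.min(),xs.max(),ys.min(),ys.max())
g=R.from_rotvec
for fl in(1,-1):
    for p,y in(([.5136,.2373,.087],RACK[2]),(w(BOARD,[-.012,.048,.24])[0],BOARD[2]),(w(BOARD,[-.08,.048,.30])[0],BOARD[2])):
        print(fl,np.round(p,3),ik(p,rot(y,fl)))
v=S["img"][225:310,310:395,::-1];cv2.imwrite("pics/close.png",cv2.resize(v,None,fx=7,fy=7,interpolation=cv2.INTER_CUBIC))
E
```

```text
-0.012 [[341.8, 138.5], [341.8, 135.7], [341.8, 127.6]]
-0.006 [[341.8, 136.8], [341.8, 134.0], [341.9, 125.8]]
0 [[341.8, 135.0], [341.8, 132.2], [341.9, 123.9]]
0.006 [[341.8, 133.2], [341.8, 130.4], [341.9, 122.1]]
0.012 [[341.8, 131.4], [341.8, 128.6], [341.9, 120.3]]
jar [0.62176793 0.39367585]
washer [ 0.70072734 -0.01380455]
[ 0.51129786  0.23697395 -2.17539474] [[-1.1, -1.5], [0.6, 1.3], [0.3, -0.1]]
247 266 203 224
1 [0.514 0.237 0.087] [ 3.02357333e-01  4.89494318e-01 -3.44058443e-01  7.37243566e-01
 -4.44089210e-16  2.32672733e+00]
1 [ 0.547 -0.312  0.24 ] [-6.35304355e-01  4.70430782e-01  4.85480875e-02  1.14891363e+00
  4.44089210e-16  1.63527564e+00]
1 [ 0.59 -0.26  0.3 ] [-5.28530882e-01  4.81652435e-01  2.17156126e-01  1.30630002e+00
  4.44089210e-16  1.74204912e+00]
-1 [0.514 0.237 0.087] [ 3.02357333e-01  4.89494318e-01 -3.44058443e-01  7.37243566e-01
 -4.44089210e-16 -8.14865320e-01]
-1 [ 0.547 -0.312  0.24 ] [-0.63530436  0.47043078  0.04854809  1.14891363  0.         -1.50631701]
-1 [ 0.59 -0.26  0.3 ] [-0.52853088  0.48165243  0.21715613  1.30630002  0.         -1.39954354]
```

View pics/close.png

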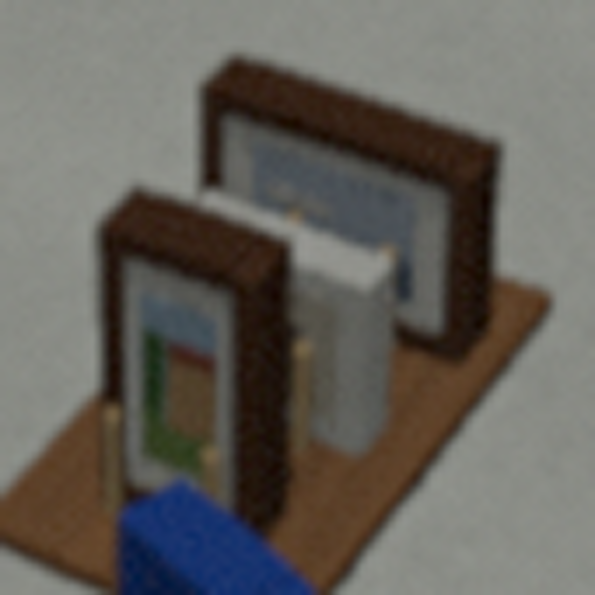

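The close crop shows the dark frame in the front slot, picture towards the camera. Its top corners are at side px (325,258), (330,252), (351,260) and (345,266). The hook's mouth is at about (341,130), so the throat is roughly 9 mm above the track point. Next is the grasp and lift.

Run:
```python
from cell import *
from h import *
import pickle
F,M=pickle.load(open("d.pkl","rb"));S=F["side"]
obs=[(S,l,p) for l,p in(([-.012,.028,.12],[324.9,257.6]),([.012,.028,.12],[329.7,252.1]),([.012,-.028,.12],[351.4,259.7]),([-.012,-.028,.12],[344.7,266.1]))]
f,r=fit(obs,[.513,.237,-2.024]);print(f,r.round(1).tolist())
c=(f[:2]+[.5136,.2373])/2;yaw=RACK[2];print(c)
rv=rot(yaw)
p0=get_state()["position"]
movep([c[0],c[1],.22],rv)
move_l([c[0],c[1],.084],.12)
grab(70);s=get_state();print(s["clock"],s["finger_gap"],s["grasp_force"],s["position"],s["contact_force"],s["wrist_torque"])
move_l([c[0],c[1],.30],.15)
s=get_state();print(s["clock"],s["finger_gap"],s["grasp_force"],s["position"],s["contact_force"],s["wrist_torque"])
for n in("side","top"): cv2.imwrite(f"pics/{n}_lift.png",grab_frame(n)["img"][:,:,::-1])
a=cv2.imread("pics/side_lift.png")[80:340,240:460];b=cv2.imread("pics/top_lift.png")[100:300,170:370]
cv2.imwrite("pics/lift.png",np.hstack([cv2.resize(a,(440,520)),cv2.resize(b,(340,520))]))
```

```text
[ 0.51187327  0.2446789  -2.06436904] [[-1.7, -0.5], [-0.1, -0.8], [0.4, 0.7], [1.0, 0.4]]
[0.51273664 0.24098945]
5.7333 0.6511044726820026 74.82800602912903 [0.51325238 0.24137648 0.08487644] [-1.51161917  0.20003554  5.99778712] [ 0.06134125  0.14797852 -0.00711219]
7.325 0.6468504733576753 74.04218316078186 [0.51224542 0.24081727 0.29901666] [-0.29747196 -0.66727171 -1.84117562] [-0.0034143   0.00301218 -0.00671311]
```

View pics/lift.png

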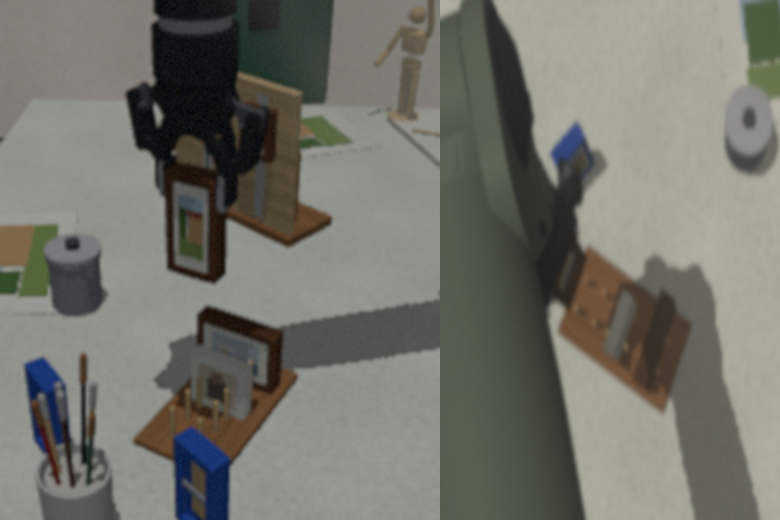

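```bash
cat >> h.py <<'E'
def B(x,z,y=.048): return w(BOARD,[x,y,z])[0]
def st(get_state):
    s=get_state();d=s["position"]-np.r_[BOARD[:2],0];c,n=np.cos(BOARD[2]),np.sin(BOARD[2]);f=s["contact_force"]
    lx,ly=c*d[0]+n*d[1],-n*d[0]+c*d[1]
    return dict(t=round(s["clock"],2),x=round(lx*1e3,1),y=round(ly*1e3,1),z=round(d[2]*1e3,1),fx=round(c*f[0]+n*f[1],2),fy=round(-n*f[0]+c*f[1],2),fz=round(f[2],2),m=np.round(s["wrist_torque"],2).tolist())
E
python3 - <<'E'
from cell import *
from h import *
rv=rot(BOARD[2])
movep(B(-.11,.30),rv);print(st(get_state))
move_l(B(-.045,.227),.1);sleep(.3);print(st(get_state))
print(move_l(B(-.008,.227),.015,until_force=2.5));print(st(get_state))
sleep(.2);print(st(get_state))
for c in("side","top"): cv2.imwrite(f"pics/{c}_c.png",grab_frame(c)["img"][:,:,::-1])
a=cv2.imread("pics/side_c.png")[60:220,290:410];b=cv2.imread("pics/top_c.png")[130:290,400:540]
cv2.imwrite("pics/con.png",np.hstack([cv2.resize(a,(390,520),interpolation=2),cv2.resize(b,(400,520),interpolation=2)]))
E
```

```text
{'t': 9.2, 'x': np.float64(-111.3), 'y': np.float64(47.4), 'z': np.float64(300.2), 'fx': np.float64(-0.46), 'fy': np.float64(-0.26), 'fz': np.float64(-1.55), 'm': [-0.01, -0.04, 0.0]}
{'t': 10.62, 'x': np.float64(-45.3), 'y': np.float64(48.1), 'z': np.float64(227.3), 'fx': np.float64(-0.37), 'fy': np.float64(0.02), 'fz': np.float64(-1.81), 'm': [0.05, 0.0, -0.03]}
True
{'t': 12.22, 'x': np.float64(-19.8), 'y': np.float64(47.5), 'z': np.float64(226.2), 'fx': np.float64(-1.2), 'fy': np.float64(0.31), 'fz': np.float64(-0.9), 'm': [0.14, -0.27, -0.02]}
{'t': 12.42, 'x': np.float64(-19.9), 'y': np.float64(46.8), 'z': np.float64(225.2), 'fx': np.float64(-2.07), 'fy': np.float64(-0.0), 'fz': np.float64(-1.87), 'm': [0.16, -0.25, -0.0]}
```

View pics/con.png

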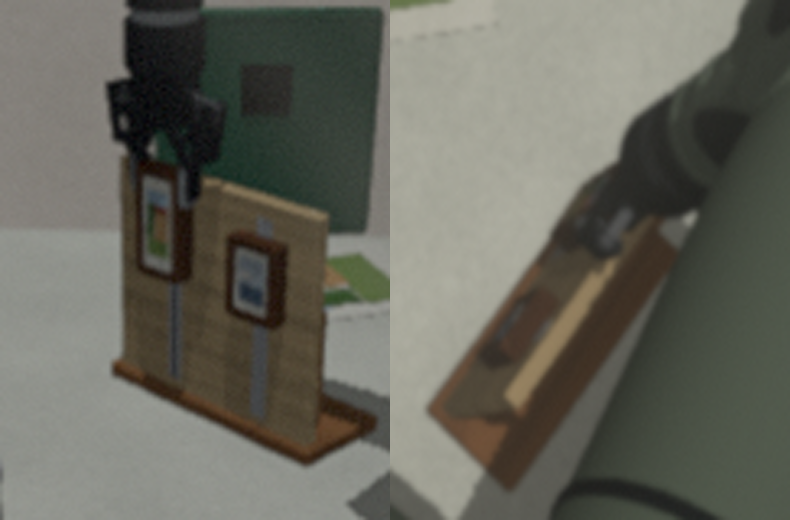

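Contact is at x = -19.8 mm, right where the keeper predicts it: frame back 8 mm off the board. The frame hangs in line with the track. Now I feel down the keeper.

Run:
```python
from cell import *
from h import *
z=.227;hit=True;n=0
while n<16:
    move_l(B(-.0215,z),.03)
    z-=.002 if n<3 else .0013;n+=1
    move_l(B(-.0215,z),.03);sleep(.1)
    hit=move_l(B(-.0135,z),.015,until_force=2.2);s=st(get_state);print(n,round(z*1e3,1),hit,s["t"],s["x"],s["z"],s["fx"],s["fz"])
    if s["x"]>-16.5:break
```

```text
1 225.0 True 13.43 -19.8 224.3 -0.99 -1.1
2 223.0 True 14.33 -19.8 222.2 -1.79 -1.55
3 221.0 True 15.24 -19.8 220.2 -1.03 -1.68
4 219.7 True 16.15 -19.8 218.9 -0.76 -1.56
5 218.4 True 17.06 -19.8 217.7 -1.17 -1.93
6 217.1 True 17.98 -19.7 216.3 -2.32 -1.69
7 215.8 True 18.89 -19.6 215.0 -1.67 -1.26
8 214.5 True 19.82 -19.4 213.7 -0.05 -1.55
9 213.2 False 21.1 -13.4 213.2 -0.3 -2.3
```

It slipped into the mouth at z = 213 mm, so the throat is about 9 mm above the track point, as in the image. Now flush, then lower.

Run:
```python
from cell import *
from h import *
z=.2132
print(move_l(B(-.009,z),.01,until_force=1.8));s=st(get_state);print(s)
x=s["x"]/1e3-.0006
move_l(B(x,z),.02);sleep(.2);print(st(get_state))
print(move_l(B(x,z-.015),.012,until_force=1.6));print(st(get_state));sleep(.3);print(st(get_state))
```

```text
True
{'t': 21.35, 'x': np.float64(-13.1), 'y': np.float64(47.4), 'z': np.float64(212.3), 'fx': np.float64(-1.56), 'fy': np.float64(-0.26), 'fz': np.float64(-2.14), 'm': [0.04, -0.16, -0.04]}
{'t': 21.8, 'x': np.float64(-13.7), 'y': np.float64(47.9), 'z': np.float64(213.0), 'fx': np.float64(0.41), 'fy': np.float64(-0.52), 'fz': np.float64(-2.75), 'm': [-0.08, -0.05, -0.01]}
True
{'t': 22.62, 'x': np.float64(-13.4), 'y': np.float64(48.0), 'z': np.float64(203.2), 'fx': np.float64(-0.26), 'fy': np.float64(0.63), 'fz': np.float64(5.34), 'm': [-0.04, -0.04, -0.04]}
{'t': 22.93, 'x': np.float64(-13.5), 'y': np.float64(48.0), 'z': np.float64(203.2), 'fx': np.float64(-0.25), 'fy': np.float64(1.2), 'fz': np.float64(5.71), 'm': [-0.05, -0.11, 0.01]}
```

Run:
```python
from cell import *
from h import *
s=st(get_state);x=s["x"]/1e3
move_l(B(x,.2036),.01);sleep(.1);print(st(get_state))
let_go();sleep(.2);print(st(get_state),get_state()["finger_gap"])
move_l(B(x,.31),.08);
movep(B(-.20,.36,.15),rot(BOARD[2]));sleep(.3);print(st(get_state))
F={c:grab_frame(c) for c in("side","top")}
from h import proj
for c in F:
    cv2.imwrite(f"pics/{c}_e.png",F[c]["img"][:,:,::-1])
    print(c,[(np.round(d["centre"],1).tolist(),round(d["score"],2)) for d in tip_of(c,"bar")],proj(F[c],B(-.0045,.181)).round(1))
a=cv2.imread("pics/side_e.png")[90:210,310:410];b=cv2.imread("pics/top_e.png")[130:290,400:540]
cv2.imwrite("pics/end.png",np.hstack([cv2.resize(a,(430,516),interpolation=2),cv2.resize(b,(360,516),interpolation=2)]))
```

```text
{'t': 23.36, 'x': np.float64(-13.5), 'y': np.float64(47.9), 'z': np.float64(203.3), 'fx': np.float64(-0.1), 'fy': np.float64(0.41), 'fz': np.float64(0.99), 'm': [-0.19, -0.05, 0.01]}
{'t': 23.98, 'x': np.float64(-13.5), 'y': np.float64(48.0), 'z': np.float64(203.6), 'fx': np.float64(-0.94), 'fy': np.float64(0.72), 'fz': np.float64(0.85), 'm': [0.03, -0.0, -0.02]} 1.002131510316604
{'t': 26.67, 'x': np.float64(-198.8), 'y': np.float64(150.1), 'z': np.float64(360.9), 'fx': np.float64(0.67), 'fy': np.float64(0.01), 'fz': np.float64(-0.11), 'm': [-0.03, -0.0, -0.02]}
side [([261.7, 289.9], 0.74), ([335.3, 326.9], 0.68), ([342.7, 130.4], 0.65)] [[343.2 133.9]]
top [([246.1, 157.6], 0.76), ([214.7, 220.5], 0.7)] [[473.8 198.1]]
```

View pics/end.png

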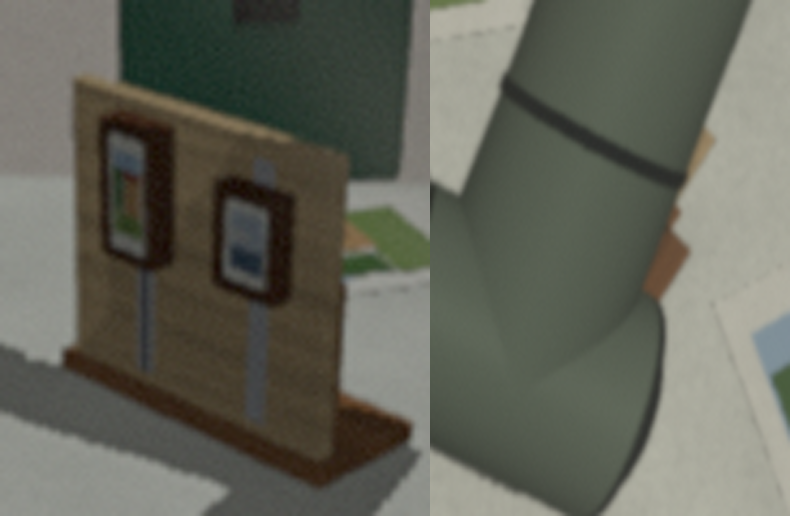

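The miniature hangs straight and flush on the free hook, at crop (135,190), centred on the track and with its picture facing out. The gripper is well clear.

```bash
python3 -c "
from cell import *
print(sign_off())"
```

```text
the job is handed in; nothing more can be done
None
```

The miniature is hanging straight and flush on the free hook, picture facing out, with the gripper clear; I handed the job in about 27 s into the 72 s allowed and did not get a verdict back.

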